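# Wedge the gearbox case open and hold it

## Robot

A 6-joint arm with a two-finger parallel gripper is mounted at the origin on the work surface. World frame = base frame: x ahead of the robot, y to its left, z up, the work surface at z = 0. Lengths are in m, angles in rad, forces in N, time in s.
With the tool pointing down it reaches from about 0.25 to 0.8 m from the base axis. Payload 8.5 kg.
Tool frame: the origin (TCP) lies at the very end of the fingers, on their centre line; the grasp point (between the pads) lies 19 mm behind it (arm.tcp_to_grasp is the z of the grasp point in the tool frame, in m); z points along the fingers, y is the direction in which the jaws open and shut (so a half turn about z gives the same grasp; the last joint's range is limited). The gripper opens to 85 mm and grips with 20 to 120 N. Pads are 22 mm wide; open, the fingers measure 114 mm over their backs; the gripper's body (76 mm by 85 mm) begins 54 mm behind the grasp point. The pads swing forward as they close: fully open they stand 13 mm farther back than shut.
Start: joints at [1.341, 0.238, -0.013, 1.319, 0, 1.571], TCP at [0.12, 0.511, 0.21] pointing down, gripper open.
Joint ranges: [-2.66, 2.66], [-1.03, 1.9], [-1.14, 1.46], [-1.82, 2.27], [-1.45, 1.34], [-3.14, 3.14]. Speed limits (rad/s): [2.22, 2.22, 2.79, 3.14, 3.14, 3.14].

## Interface

Orientations are given as a unit quaternion [w, x, y, z].
In Python, from rig import sense, eyes, arm gives the robot as it stands. The module is installed in compiled form; this text tells all that it offers.
- The arm moves only by the shell command python3 -m pendant 'ROWS' [OPENING] [FORCE]. ROWS is JSON, a list of rows, each a list of 6 numbers: the shift along the tool's x, y, z in cm, then the turn, a rotation vector about the tool's x, y, z in degrees. A call has 1 to 8 rows; each row shifts and turns the commanded pose from where the row before left it, along the tool's axes as they then stand; what a row does not reach is not made up. A row lasts 1/10 s, in which the tool goes at most 50 mm and 8.59 degrees, less where a joint would pass 70% of its speed; a pose out of reach is approached as far as the arm can. A call is refused whole if a number of a shift passes 5 or a number of a turn 8.59, either way. A call with a gripper value outside its range is refused whole. OPENING is the opening, from -1 (shut) to 1 (fully open), so that 0 is half open, set as the call begins (- or left out, the last holds). The fingers move at their own pace and stop on an object; FORCE is the grip in N (left out, the last holds). Time passes only in rows, so rows that do not move let the fingers close. It gives the time, the measured TCP pose, the force and the opening at its end, in the units of the state.
- sense(): the state, without advancing time (a new reading comes with each control period).
- eyes.grab_frame(name): name is "side" or "top" or "wrist"; returns (picture, depth): 420x560x3 uint8, blue, green, red; 420x560 float32, m along the optical axis (not along the pixel's ray), 0 where there is no reading.
- eyes.calibration(name): a dict with "vfov" (degrees; the focal length in pixels is half the picture's height over the tangent of half this angle, whatever the lens; pixels are square), "cx", "cy" (the principal point, pixels), "rvec" (rotation vector, rad) and "tvec" (3), from world to camera coordinates, as OpenCV has them. Camera axes: x right, y down, z forward; pixel columns grow to the right and rows downward; lengths in m; the calibration is good to about 2 mm. A picture is of the moment at which its call begins: read the wrist's pose just before it. calibration takes no time and is no camera call; for the wrist camera it gives the pose at the moment of the call.
- arm.finish_job(): hands the job in, once; it reports no verdict.
The state is a dict: "t": time; "joint_positions": joint angles; "qvel": joint speeds; "joint_torque": joint torques, N m; "position": TCP position; "tcp_rot": TCP orientation; "contact_force": force on the tool from outside, world axes, zero at the start; "wrist_torque": the same for the moment, N m; "finger_gap": opening from 0.0 (shut) to 1.0 (fully open).
Only numpy, scipy, OpenCV 4.12 (cv2) and the standard library are available. Lean on these libraries where they do the work, as an engineer would, in place of code of your own. Each camera call takes 0.05 s, during which the arm holds its last target.

## Task

The bolts are out of the small gearbox on the bench: take the hardwood wedge and, with its flat side resting firmly on the lower pry ear, push it thin end first into the slot between the two ears until the upper half just lifts off its joint face there, about 4 mm, never as much as 10 mm. Let the wedge alone do the lifting (keep the gripper off the upper half, which must stay on its dowels) and leave everything else on the bench as it lies. Finish while still holding the wedge in place under the raised half: do not let go.

Things in the scene. Friction and masses are not known exactly. Their poses are not given: they have to be found in the camera images.
- wedge_grip (a point): Plain hardwood wedge, 75 g, lying flat on the bench: 130 mm long, 34 mm wide (upright sides), top sloping evenly from 36.5 mm at the heel to 4 mm at the thin end (1 mm per 4 mm). This point: where to grip it across its width, 30 mm ahead of the heel, mid-width, 14.5 mm above the underside (wedge 29 mm tall there). x: along it to the thin end, y: across, z: up from the flat underside.
- wedge_nose (a point): Thin end of the same wedge: middle of the lower edge of its nose, 100 mm ahead of wedge_grip along x and on the underside (14.5 mm below wedge_grip). Same axes.
- gearcase: Lower half of a small grey cast-aluminium gearbox, fixed on the bench: flange 190 mm (x) by 250 mm (y), its top (joint face) 75 mm above the bench. A splined shaft sticks out at the +y end (to 180 mm from the centre), a round output flange at the -y end (to 170 mm). The pry ears are in the middle of its -x side. Origin: centre of its underside; z up.
- low_ear (a point): Lower pry ear (fixed), a level tongue 50 mm wide, 30 mm out from the flange, its top 71 mm above the bench. Slot above it: 50 mm wide and deep (20 mm of it inside the flange), 8 mm high when shut. This point: middle of the ear's outer top edge. x: level, straight into the slot (push this way); z: up. A wedge flat on the ear starts to lift with its nose 16 mm past this edge, then 1 mm per 4 mm.
- top_ear (a point): Upper pry ear, part of the loose upper half, directly above the lower ear and of the same outline, 12 mm thick. This point: middle of its outer bottom edge, 8 mm above low_ear while the case is shut: its height above low_ear less 8 mm is the lift.
- topcase: Loose upper half of the gearbox (0.85 kg, bolts out), sitting on the lower half over two 10 mm dowels in opposite flange corners (1.3 mm of play). Flange 190 x 250 mm, 10 mm thick, with two ribbed barrels up to 51 mm high, a plug to 60 mm. Wedged at the ear, it tips up about its far flange edge. Origin: centre of its joint face (75 mm above the bench when shut); axes as gearcase.
- block: plain square-cut timber offcut 75 x 100 x 45 mm (not the wedge). Bystander, to be left alone. Origin: centre of its underside.
- wrench: flat combination spanner 190 mm long, lying flat. Bystander, to be left alone. Origin: centre of its underside.
- hammer: hammer 280 mm long with wooden handle, lying. Bystander, to be left alone. Origin: centre of its underside.
- screwdriver: screwdriver 200 mm long with black handle, lying. Bystander, to be left alone. Origin: centre of its underside.
- bearing: ball bearing 62 mm across, 16 mm thick, lying flat. Bystander, to be left alone. Origin: centre of its underside.
- gear: spur gear 80 mm across, 30 mm high, lying flat. Bystander, to be left alone. Origin: centre of its underside.
- dish: round steel parts dish 144 mm across, 24 mm high, with the case bolts in it. Bystander, to be left alone. Origin: centre of its underside.
Things that resemble listed ones, but are neither listed nor needed, are in the scene too. There is more than one size of the part that bears wedge_grip; the job needs the smaller.

How it is judged:
On the way, in this order (a step that is already met when the one before it is completed fails the run):
1. the wedge is picked up in the gripper, clear of the bench (height (world z) of wedge_grip above 0.035 m and height (world z) of wedge_nose above 0.015 m and contact force between the fingers and wedge above 1 N), for 0.2 s.
2. the thin end of the wedge is in the slot between the two ears (x of wedge_nose in the frame of low_ear between 0.004 and 0.055 m and y of wedge_nose in the frame of low_ear between -0.018 and 0.018 m and z of wedge_nose in the frame of low_ear between -0.003 and 0.008 m), for 0.1 s.
At the end, for the whole second after the job is handed in: Upper ear 1.5 to 6.5 mm higher than when shut, at rest, on its dowels (within 5 mm); wedge level within 0.15 rad, nose 12 to 55 mm into the slot and within 18 mm of its middle, pressing on both ears (over 0.5 N), gripped (over 2 N); arm and fingers off the upper half (z of top_ear in the frame of low_ear between 0.0095 and 0.0145 m and x of wedge_nose in the frame of low_ear between 0.012 and 0.055 m and y of wedge_nose in the frame of low_ear between -0.018 and 0.018 m and contact force between wedge and topcase above 0.5 N and contact force between wedge and gearcase above 0.5 N and contact force between the fingers and wedge above 2 N and contact force between each of the arm, the fingers and topcase below 0.5 N and angle between wedge_grip's own z axis and vertical below 0.15 rad and horizontal distance between topcase and gearcase below 0.005 m and linear speed of topcase below 0.02 m/s); the arm keeps its last pose, push and grip.
It fails at once if the upper ear is raised by 10 mm or more (z of top_ear in the frame of low_ear above 0.018 m).
It fails at once if the gripper or arm pushes or pries the upper half itself (over 5 N) (contact force between any of the arm, the fingers and topcase above 5 N).
It fails at once if the upper half comes off its dowels (horizontal distance between topcase and gearcase above 0.01 m).
It fails at once if something else on the bench is moved by more than 25 mm (distance of any of block, wrench, hammer, screwdriver, bearing, gear, dish from where it was at the start of the episode above 0.025 m).
It also fails if it takes over 42 s, if anything falls off the work surface, if the arm or the gripper's body presses on something with over 40 N, if the wrist force passes 120 N, or if a joint passes its speed limit or range.

## Working session

There is one attempt and no reset: what is moved stays moved. The work goes in short steps, Python scripts to look and compute and a shell command to move; the robot and the scene stay as the last step left them, time stands still between calls to the robot, and variables do not carry over. Pictures are saved under pics/ and viewed, and the job is handed in when it is done.

```bash
mkdir -p pics; python3 - <<'E'
from rig import sense, eyes, arm
import cv2
s=sense();print(s, arm.tcp_to_grasp)
for n in ("side","top","wrist"):
    c=eyes.calibration(n);print(n,c)
    p,d=eyes.grab_frame(n);cv2.imwrite(f"pics/{n}0.png",p)
    import numpy as np
    np.save(f"{n}0.npy",d)
E
```

```text
{'t': 0.0, 'joint_positions': array([ 1.34104399e+00,  2.38794629e-01, -1.42585768e-02,  1.31918585e+00,
       -1.12610653e-05,  1.57080155e+00]), 'qvel': array([ 0.00056748, -0.00058095, -0.00054033,  0.00021792, -0.00028894,
        0.00081632]), 'joint_torque': array([-1.40780929e-03, -5.38790452e+01,  3.46448958e+01,  1.81456486e-02,
       -1.09838893e-04, -7.97112563e-06]), 'position': array([0.11946438, 0.51077257, 0.20896869]), 'tcp_rot': array([-7.70899311e-05,  1.14626237e-01,  9.93408428e-01, -7.17253617e-04]), 'contact_force': array([0.25791398, 0.25204   , 0.24964204]), 'wrist_torque': array([0.00043643, 0.01192075, 0.04472875]), 'finger_gap': 0.9995290312519713} -0.0187
side {'vfov': 52.36569201428122, 'cx': 271.5067526550416, 'cy': 212.13959280310848, 'rvec': array([ 0.0483016 , -2.74482527,  1.48983348]), 'tvec': array([0.53531307, 0.08258945, 1.06615072])}
top {'vfov': 46.49759726099253, 'cx': 282.00600947210256, 'cy': 219.6149475892456, 'rvec': array([ 2.1819428 , -2.14454723,  0.12508895]), 'tvec': array([-0.00269126,  0.56139493,  1.34280066])}
wrist {'vfov': 71.41047446413334, 'cx': 270.88402494564497, 'cy': 207.39734007830378, 'rvec': array([-2.27932289, -1.80763841, -0.25515148]), 'tvec': array([-0.52519963, -0.03578092,  0.37689107])}
```

View pics/side0.png

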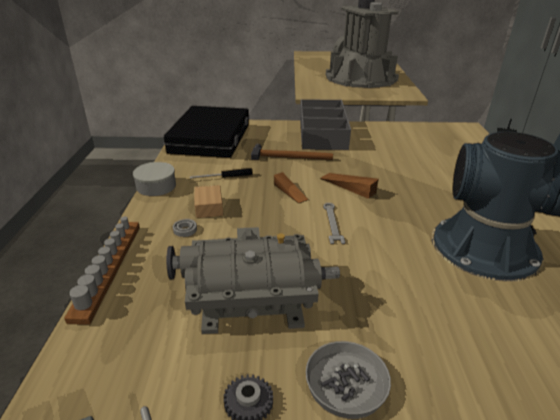

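View pics/top0.png

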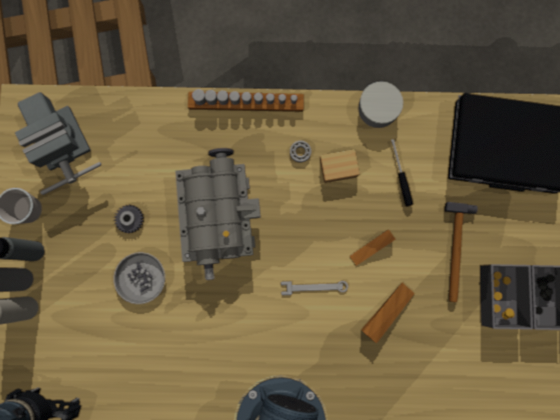

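View pics/wrist0.png

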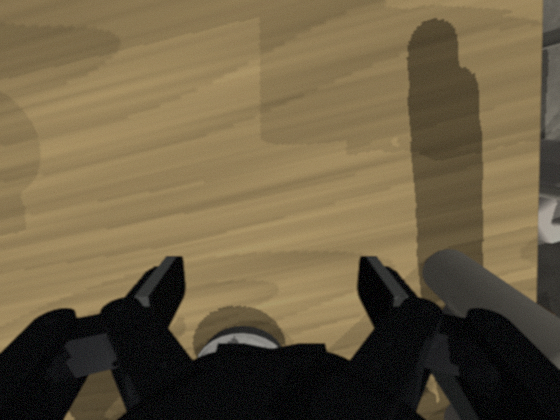

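Top view: robot base at the bottom (280,415), gearbox at (215,210) with the ears on its right at (255,209). Candidates for the wedge are the small reddish wedge (372,247), the large one (388,313) and the light timber block (339,166). By size I choose (372,247). I'll measure it next.

```bash
cat > h.py <<'E'
import numpy as np, cv2
from rig import sense, eyes, arm
def K(c):
    f=210/np.tan(np.radians(c["vfov"])/2); return f,c["cx"],c["cy"]
def cloud(c,d):
    f,cx,cy=K(c); v,u=np.mgrid[0:420,0:560]
    P=np.dstack([(u-cx)*d/f,(v-cy)*d/f,d])
    R=cv2.Rodrigues(c["rvec"])[0]
    return (P-c["tvec"])@R
def proj(c,X):
    f,cx,cy=K(c); R=cv2.Rodrigues(c["rvec"])[0]; p=np.atleast_2d(X)@R.T+c["tvec"]
    return np.c_[p[:,0]/p[:,2]*f+cx,p[:,1]/p[:,2]*f+cy]
def ray(c,uv,z):
    f,cx,cy=K(c); R=cv2.Rodrigues(c["rvec"])[0]; o=-R.T@c["tvec"]
    uv=np.atleast_2d(uv).astype(float)
    dr=np.c_[(uv[:,0]-cx)/f,(uv[:,1]-cy)/f,np.ones(len(uv))]@R
    return o+dr*((z-o[2])/dr[:,2])[:,None]
E
python3 - <<'E'
from h import *
for n in ("top","side"):
    p=cv2.imread(f"pics/{n}0.png");d=np.load(f"{n}0.npy");c=eyes.calibration(n)
    W=cloud(c,d)
    hsv=cv2.cvtColor(p,cv2.COLOR_BGR2HSV)
    m=((hsv[...,0]<14)&(hsv[...,1]>110)&(hsv[...,2]>50)).astype(np.uint8)
    k,L,st,ce=cv2.connectedComponentsWithStats(m)
    for i in range(1,k):
        if st[i,4]>150:
            q=W[(L==i)&(d>0)]
            r=cv2.minAreaRect(q[:,:2].astype(np.float32))
            print(n,ce[i].round(),st[i,4],"zrange",np.percentile(q[:,2],[2,50,98]).round(4),r)
    print("table z", np.median(W[...,2]))
p=cv2.imread("pics/top0.png")
a=cv2.resize(p[210:350,320:430],None,fx=4,fy=4,interpolation=3)
b=cv2.resize(p[140:290,165:275],None,fx=3.7,fy=3.7,interpolation=3)
o=np.zeros((560,860,3),np.uint8);o[:,:440]=a;o[:b.shape[0],445:445+b.shape[1]]=b[:560]
cv2.imwrite("pics/crop0.png",o[:,:800])
d=np.load("side0.npy");p=cv2.imread("pics/side0.png")
cv2.imwrite("pics/crop1.png",cv2.resize(p[160:260,220:400],None,fx=4,fy=4,interpolation=3))
E
```

```text
table z -0.0006179106685657874
side [310. 155.] 162 zrange [0.0091 0.0176 0.0239] ((0.42595142126083374, -0.47226622700691223), (0.018517006188631058, 0.15502546727657318), 85.37428283691406)
side [283. 183.] 158 zrange [0.0063 0.0207 0.0327] ((0.5030335187911987, -0.26079484820365906), (0.030964670702815056, 0.08522453159093857), 35.550418853759766)
side [347. 183.] 251 zrange [0.0038 0.0166 0.0355] ((0.31946563720703125, -0.29403433203697205), (0.04338021203875542, 0.16068904101848602), 48.306583404541016)
side [120. 250.] 286 zrange [0.0155 0.0183 0.0211] ((0.8977038264274597, 0.06306944787502289), (0.024931740015745163, 0.2108866274356842), 0.5527215003967285)
side [ 87. 306.] 379 zrange [0.0065 0.018  0.0208] ((0.9069794416427612, 0.22957128286361694), (0.12916319072246552, 0.04654870927333832), 87.14979553222656)
table z -0.0016713137407935316
```

View pics/crop0.png

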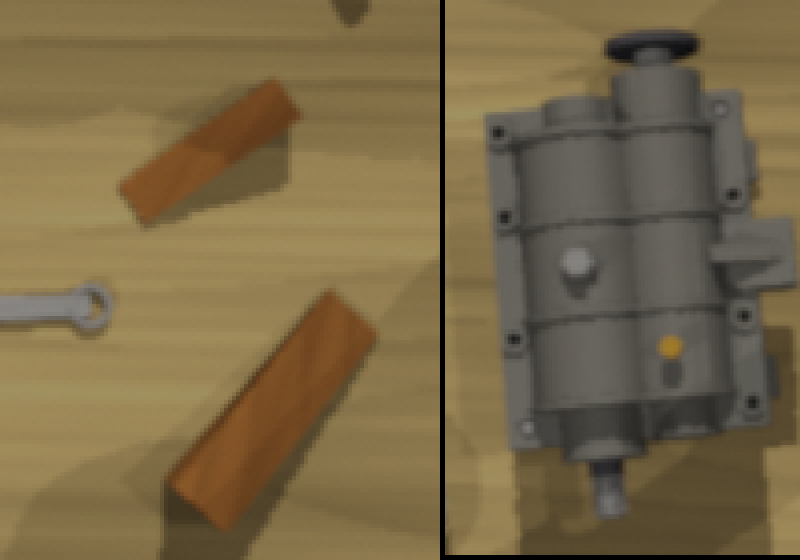

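View pics/crop1.png

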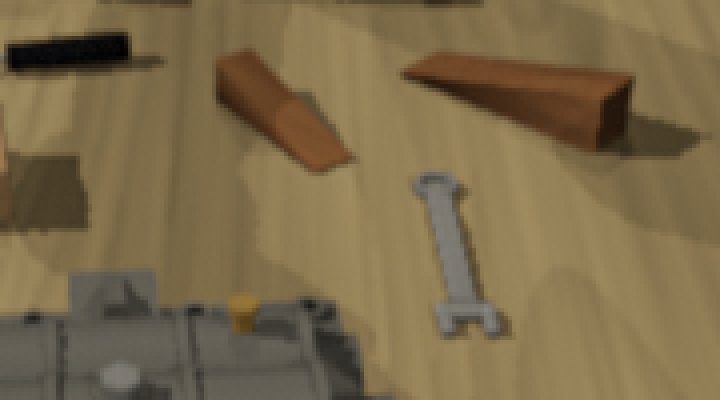

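The crops show the small wedge with its tall heel at the upper right of the top view (about 392,236) and its thin end at the lower left (about 353,261). The ear sticks out to the right of the gearbox at (258,209), so the push goes along world +y. Next I'll measure the corners.

```bash
python3 - <<'E'
from h import *
c=eyes.calibration("top")
p=cv2.imread("pics/top0.png");d=np.load("top0.npy");W=cloud(c,d)
hsv=cv2.cvtColor(p,cv2.COLOR_BGR2HSV)
print(hsv[247,372],hsv[240,385],hsv[255,360],hsv[270,372])
m=((hsv[...,0]<16)&(hsv[...,1]>150)).astype(np.uint8)
m[:215]=0;m[275:]=0;m[:,:340]=0;m[:,405:]=0
k,L,st,ce=cv2.connectedComponentsWithStats(m);i=1+np.argmax(st[1:,4]);print(st[i],ce[i])
ct=max(cv2.findContours((L==i).astype(np.uint8),0,1)[0],key=cv2.contourArea)
print("approx",cv2.approxPolyDP(ct,3,True)[:,0].tolist())
big=cv2.resize((L==i).astype(np.uint8)*255,None,fx=1,fy=1)
box=cv2.boxPoints(cv2.minAreaRect(ct));print(box)
q=W[(L==i)&(d>0)];x=q[:,:2]
# plane fit of slope
A=np.c_[x,np.ones(len(q))];co=np.linalg.lstsq(A,q[:,2],rcond=None)[0];print("slope",co,np.hypot(*co[:2]),np.degrees(np.arctan2(-co[1],-co[0])), "rms",np.std(A@co-q[:,2]))
r=cv2.minAreaRect(x.astype(np.float32));print(r,q[:,2].min(),q[:,2].max()); cc=x.mean(0);print("mean",q.mean(0))
u,s,vt=np.linalg.svd(x-cc);print("pca",vt[0],np.degrees(np.arctan2(vt[0,1],vt[0,0])));t=(x-cc)@vt[0];w=(x-cc)@vt[1]
print("len",np.percentile(t,[0,1,99,100]),"wid",np.percentile(w,[0,1,99,100]))
# gearbox ear
g=(W[...,2]>0.08)&(W[...,2]<0.10)
sub=np.zeros_like(g);sub[185:235,235:275]=1
q=W[g&sub];print("ear z",np.percentile(q[:,2],[5,50,95]))
import sys
np.set_printoptions(linewidth=250)
print((W[195:225,238:268,2]*1000).round().astype(int))
E
```

```text
[ 14 181 111] [ 14 182 101] [ 15 182 125] [ 21 112 159]
[351 231  44  34 536] [372.41977612 247.0261194 ]
approx [[389, 231], [351, 255], [356, 264], [394, 239]]
[[349.1538  255.23079]
 [388.1538  229.23079]
 [394.76917 239.15385]
 [355.76917 265.15387]]
slope [ 0.14436768 -0.20187651 -0.10120749] 0.24818572524301366 125.56964585220868 rms 0.003070706490813165
((0.488406240940094, -0.2484363466501236), (0.032891012728214264, 0.12885963916778564), 35.785850524902344) -1.87482937109453e-05 0.039189509025451034
mean [ 0.48929022 -0.2492059   0.01973902]
pca [-0.58171089  0.81339562] 125.57096760893921
len [-0.06330119 -0.06089205  0.06238012  0.06560308] wid [-0.01620235 -0.01589647  0.01587984  0.01672995]
ear z [0.0824047  0.0899046  0.09843423]
[[  97   82   85   93   89   91   89   87   86   89    1    5    6    3   -3   -1   -5   -1   -3   -3    5   -3    0   -3   -2    5    1    0   -3    5]
 [  94   96   83   82   84   84   87   86   86   89    0   -5   -6    5    0   -2    4    3    2   -1    1   -1    4    1    2   -3    3    1    0    2]
 [  97   96   84   86   82   82   85   
[... 3545 characters left out ...]
7    1    4   -2   -1    4    2    1   -4    0   -2   -3   -4    4    5    0   -1   -2]
 [ 103   98   91   89   85   82   84   83   82   86   88   86   75    0   -3   -1    1   -2    0   -4   -6    5   -4   -2   -3    7   -6    2   -3   -3]
 [ 102   99   97   91   91   85   86   89   81   88   89   83   78   -3   -1   -2    1    3   -1    1    5    3    1   -2    2   -1    1    0   -1   -2]
 [ 100   95   94   89   86   86   92   90   87   85   89   89   82   -3    0    7   -1    0    3    0    1   -4    0   -1    2    2   -1   -1   -1    0]
 [ 100   95   93   90   85   94   90   92   91   91   93   91   84    4    5   -2   -3   -6    3    2    2    2    3    3   -4   -3   -7   -1   -2    2]]
```

```bash
python3 - <<'E'
from h import *
c=eyes.calibration("top")
p=cv2.imread("pics/top0.png");d=np.load("top0.npy");W=cloud(c,d)
Z=W[...,2]
# far flange edge (image left) per row : first col where z>0.04
for name,rng,cols,dirn in (("left",range(175,255),(165,230),1),("ear_out",range(200,215),(250,275),-1)):
    pts=[]
    for r in rng:
        row=(Z[r,cols[0]:cols[1]]>0.055)&(Z[r,cols[0]:cols[1]]<0.3)
        ix=np.flatnonzero(row)
        if len(ix): pts.append((cols[0]+(ix[0]-.5 if dirn>0 else ix[-1]+.5),r))
    pts=np.array(pts); X=ray(c,pts,0.085 if name=="left" else 0.091)
    l=cv2.fitLine(X[:,:2].astype(np.float32),cv2.DIST_HUBER,0,.01,.01).ravel()
    print(name,l,np.degrees(np.arctan2(l[1],l[0])),X[:,:2].mean(0))
# ear sides
pts=[]
for col in range(249,259):
    col_=(Z[190:225,col]>0.083)&(Z[190:225,col]<.2);ix=np.flatnonzero(col_);pts.append((col,190+ix[0]-.5,190+ix[-1]+.5))
pts=np.array(pts,float)
for k in (1,2):
    X=ray(c,pts[:,[0,k]],0.091);print("side",k,X[:,:2].mean(0),np.polyfit(X[:,1],X[:,0],1))
# all tops
top=(Z>0.078)&(Z<0.16);top[:,:165]=0;top[:,275:]=0;top[:140]=0;top[290:]=0
q=W[top][:,:2];
flo=(Z>.078)&(Z<.093)&top
print(cv2.minAreaRect(W[flo][:,:2].astype(np.float32)))
E
```

```text
left [0.9930101  0.11802941 0.5439859  0.28455713] 6.778388 [0.56468324 0.28700117]
ear_out [0.99336475 0.11500616 0.5862117  0.06697644] 6.60398 [0.58784015 0.06728257]
side 1 [0.61181938 0.08512634] [-0.16507917  0.62587197]
side 2 [0.55683472 0.08381476] [-0.85047813  0.62811734]
((0.5697979927062988, 0.1771731972694397), (0.3479756712913513, 0.22057569026947021), 6.693731784820557)
```

Ear outer edge middle comes out at about (0.588, 0.067) with a push direction of yaw 96.7° (far flange edge to ear edge is 221 mm, against 220 expected). The wedge grip is at about (0.510, -0.278), with the wedge yaw at 125.6°. I'll move above the wedge now.

```bash
python3 -m pendant '[[-2.8,-3.4,0,0,0,0],[-2.8,-3.4,0,0,0,0],[-2.8,-3.4,0,0,0,0],[-2.8,-3.4,0,0,0,0],[-2.8,-3.4,0,0,0,0],[-2.8,-3.4,0,0,0,0],[-2.8,-3.4,0,0,0,0],[-2.8,-3.4,0,0,0,0]]' 1
python3 -m pendant '[[-2.8,-3.4,0,0,0,0],[-2.8,-3.4,0,0,0,0],[-2.8,-3.4,0,0,0,0],[-2.8,-3.4,0,0,0,0],[-2.8,-3.4,0,0,0,0],[-2.8,-3.4,0,0,0,0],[-2.8,-3.4,0,0,0,0],[-2.8,-3.4,0,0,0,0]]'
```

```text
t: 0.95
position: [0.276, 0.1937, 0.2096]
tcp_rot: [0.0, 0.114, 0.993, 0.0]
contact_force: [0.8, 0.1, 0.5]
finger_gap: 0.998
t: 1.75
position: [0.4322, -0.1226, 0.2095]
tcp_rot: [-0.0, 0.115, 0.993, 0.0]
contact_force: [1.9, 0.8, 1.0]
finger_gap: 1.001
```

```bash
python3 -m pendant '[[-2.8,-3.4,0,0,0,8.2],[-2.5,-3.6,0,0,0,0]]' >/dev/null; python3 - <<'E'
from h import *
import scipy.spatial.transform as T
s=sense();R=T.Rotation.from_quat(np.r_[s["tcp_rot"][1:],s["tcp_rot"][0]]).as_matrix();print(s["position"],R)
print("delta tool cm",100*R.T@(np.array([.5097,-.2777,.2095])-s["position"]))
c=eyes.calibration("wrist");p,d=eyes.grab_frame("wrist");cv2.imwrite("pics/w1.png",p);print(c)
E
```

```text
[ 0.46251236 -0.20454324  0.20925567] [[-9.29517685e-01  3.68777527e-01  9.32745366e-05]
 [ 3.68777536e-01  9.29517680e-01  1.03885535e-04]
 [-4.83896802e-05  1.30960996e-04 -9.99999990e-01]]
delta tool cm [-7.08403246 -5.05987244 -0.02475317]
{'vfov': 71.41047446413334, 'cx': 270.88402494564497, 'cy': 207.39734007830378, 'rvec': array([-2.3987856 , -1.62865043, -0.23126913]), 'tvec': array([ 0.01856051, -0.52103258,  0.23591899])}
```

View pics/w1.png

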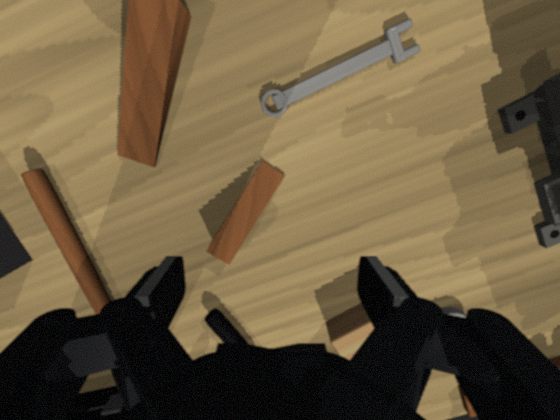

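Wrist view: the small wedge lies at (248,210), thin end (268,170), heel (222,252), between the big wedge (155,80) and the screwdriver. I'll refine its pose from this frame.

```bash
python3 - <<'E'
from h import *
c=eyes.calibration("wrist");p=cv2.imread("pics/w1.png")
hsv=cv2.cvtColor(p,cv2.COLOR_BGR2HSV)
m=((hsv[...,0]<16)&(hsv[...,1]>150)).astype(np.uint8);m[:150]=0;m[275:]=0;m[:,:190]=0;m[:,300:]=0
k,L,st,ce=cv2.connectedComponentsWithStats(m);i=1+np.argmax(st[1:,4]);print(st[i],ce[i])
ct=max(cv2.findContours((L==i).astype(np.uint8),0,1)[0],key=cv2.contourArea)
a=cv2.approxPolyDP(ct,4,True)[:,0];print(a.tolist())
box=cv2.boxPoints(cv2.minAreaRect(ct));print(box)
s=a[a[:,1].argsort()]
n=ray(c,s[:2],.004)[:,:2];hh=ray(c,s[-2:],.0365)[:,:2];print("nose",n,np.linalg.norm(n[0]-n[1]),"heel",hh,np.linalg.norm(hh[0]-hh[1]))
N=n.mean(0);H=hh.mean(0);v=N-H;l=np.linalg.norm(v);v/=l
print("N",N,"H",H,"len",l,"yaw",np.degrees(np.arctan2(v[1],v[0])),"grip",H+.03*v,N-.1*v,"mid",(N+H)/2)
E
```

```text
[ 208  163   75   99 2051] [245.04046806 212.75134081]
[[264, 163], [208, 251], [226, 261], [282, 176]]
[[205.07562 249.48412]
 [262.4695  161.48015]
 [284.6459  175.94301]
 [227.25201 263.94696]]
nose [[ 0.44052968 -0.20947714]
 [ 0.46416851 -0.1943826 ]] 0.028047092039799368 heel [[ 0.5127204  -0.31297377]
 [ 0.53349765 -0.29766497]] 0.0258080162844833
N [ 0.45234909 -0.20192987] H [ 0.52310902 -0.30531937] len 0.12528509756509867 yaw 124.38780006070957 grip [ 0.50616529 -0.28056235] [ 0.50882822 -0.28445325] mid [ 0.48772906 -0.25362462]
```

```bash
cat > st.py <<'E'
from h import *
import scipy.spatial.transform as T, sys
s=sense();R=T.Rotation.from_quat(np.r_[s["tcp_rot"][1:],s["tcp_rot"][0]]).as_matrix()
tgt=np.array([float(v) for v in sys.argv[1:4]])
print(s["t"],"pos",s["position"].round(4),"yyaw",np.degrees(np.arctan2(R[1,1],R[0,1])).round(2),"tilt",R[:,2].round(4),"F",s["contact_force"].round(1),"gap",s["finger_gap"],"q6",s["joint_positions"][5])
if len(tgt):print("delta tool cm",(100*R.T@(tgt-s["position"])).round(2))
E
python3 st.py .509 -.279 .2
```

```text
2.0 pos [ 0.4638 -0.2098  0.2088] yyaw 68.45 tilt [ 8.e-04 -3.e-03 -1.e+00] F [ 1.  -3.  -0.2] gap 1.0011583794768326 q6 -0.047187743701726896
delta tool cm [-6.74 -4.77  0.9 ]
```

```bash
python3 - <<'E'
from h import *
c=eyes.calibration("wrist");c["rvec"]=np.array([-2.3987856 , -1.62865043, -0.23126913]);c["tvec"]=np.array([ 0.01856051, -0.52103258,  0.23591899])
n=ray(c,[[264,163],[282,176]],.004)[:,:2];hh=ray(c,[[208,251],[226,261]],.0365)[:,:2]
N=n.mean(0);H=hh.mean(0);v=N-H;l=np.linalg.norm(v);v/=l
print(np.degrees(np.arctan2(v[1],v[0])),l,(N+H)/2,(N+H)/2-.035*v)
E
python3 -m pendant '[[-3.4,-2.4,0,0,0,0],[-3.4,-2.4,0,0,0,0],[0,0,0,0,0,8.2],[0,0,0,0,0,8.2],[0,0,0,0,0,8.2],[0,0,0,0,0,8.2],[0,0,0,0,0,0],[0,0,0,0,0,0]]'; python3 st.py .509 -.279 .07
```

```text
124.26109069761216 0.12538437714667383 [ 0.48632113 -0.24786538] [ 0.50602491 -0.2767922 ]
t: 2.8
position: [0.5073, -0.2721, 0.2095]
tcp_rot: [-0.0, 0.453, 0.891, -0.0]
contact_force: [0.5, -0.1, -0.7]
finger_gap: 0.997
2.8 pos [ 0.5073 -0.2721  0.2095] yyaw 36.08 tilt [-4.e-04  0.e+00 -1.e+00] F [ 0.5 -0.1 -0.7] gap 0.9965027880344889 q6 0.44877806923842084
delta tool cm [-0.66 -0.27 13.95]
```

```bash
python3 -m pendant '[[-0.5,-0.25,3.5,0,0,0],[0,0,3.5,0,0,0],[0,0,0,0,0,0],[0,0,0,0,0,0]]'; python3 - <<'E'
from h import *
c=eyes.calibration("wrist");p,d=eyes.grab_frame("wrist");cv2.imwrite("pics/w2.png",p);print(repr(c))
for z in (0,):
  print(proj(c,[[.508,-.2775,.0145],[*(np.array([.508,-.2775])+.1*np.array([-.578,.816])),0.0]]))
c=eyes.calibration("top");p,d=eyes.grab_frame("top");cv2.imwrite("pics/t2.png",p)
E
```

```text
t: 3.2
position: [0.5081, -0.2775, 0.14]
tcp_rot: [-0.001, 0.454, 0.891, -0.0]
contact_force: [0.2, 0.2, 0.1]
finger_gap: 1.003
{'vfov': 71.41047446413334, 'cx': 270.88402494564497, 'cy': 207.39734007830378, 'rvec': array([-2.73096784, -0.88611557, -0.12369527]), 'tvec': array([-0.24913913, -0.51824807,  0.1654087 ])}
[[270.12555255 195.73486148]
 [271.24809216  91.63260078]]
```

View pics/w2.png

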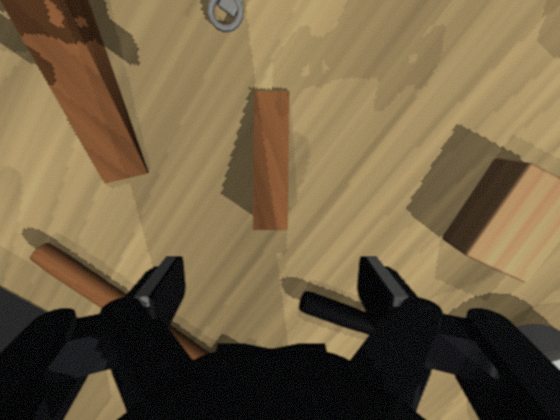

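The wedge is aligned vertically in the frame (column 271, nose row 90), and the projected grip and nose match it. The finger lanes are clear, so I'll descend and grip.

```bash
python3 -m pendant '[[0,0,4,0,0,0],[0,0,4,0,0,0],[0,0,3.5,0,0,0],[0,0,1.2,0,0,0],[0,0,0.8,0,0,0],[0,0,0,0,0,0],[0,0,0,0,0,0]]'; python3 st.py .508 -.2775 .006;  python3 -m pendant '[[0,0,0,0,0,0],[0,0,0,0,0,0],[0,0,0,0,0,0],[0,0,0,0,0,0],[0,0,0,0,0,0],[0,0,0,0,0,0],[0,0,0,0,0,0],[0,0,0,0,0,0]]' -1 70;python3 st.py .508 -.2775 .006
```

```text
t: 4.0
position: [0.5095, -0.2784, 0.0064]
tcp_rot: [0.001, 0.455, 0.89, -0.0]
contact_force: [-0.7, 0.2, -0.4]
finger_gap: 1.001
4.0 pos [ 0.5095 -0.2784  0.0064] yyaw 35.84 tilt [ 0.0022 -0.0013 -1.    ] F [-0.7  0.2 -0.4] gap 1.0008165831498594 q6 0.44523530208030704
delta tool cm [ 0.16 -0.07  0.04]
t: 4.8
position: [0.5086, -0.2779, 0.0056]
tcp_rot: [0.001, 0.455, 0.89, -0.0]
contact_force: [-1.6, 1.5, 8.7]
finger_gap: 0.347
4.8 pos [ 0.5086 -0.2779  0.0056] yyaw 35.83 tilt [ 9.e-04 -6.e-04 -1.e+00] F [-1.6  1.5  8.7] gap 0.34657506161924073 q6 0.44539321044459607
delta tool cm [ 0.06 -0.03 -0.04]
```

```bash
python3 -m pendant '[[0,0,0,0,0,0],[0,0,0,0,0,0],[0,0,-1,0,0,0],[0,0,-3,0,0,0],[0,0,-4,0,0,0],[0,0,-4,0,0,0],[0,0,0,0,0,0],[0,0,0,0,0,0]]'; python3 -m pendant '[[0,0,0,0,0,7.3],[0,0,0,0,0,7.3],[0,0,0,0,0,7.3],[0,0,0,0,0,7.3],[0,0,0,0,0,0],[0,0,0,0,0,0]]'; python3 st.py .6032 -.0621 .0786; python3 - <<'E'
from h import *
c=eyes.calibration("wrist");p,d=eyes.grab_frame("wrist");cv2.imwrite("pics/w3.png",p)
W=cloud(c,d);np.save("w3d.npy",W)
hsv=cv2.cvtColor(p,cv2.COLOR_BGR2HSV)
print(proj(c,[W[150,271]]),W[100:260:20,271])
E
```

```text
t: 5.6
position: [0.5089, -0.278, 0.1259]
tcp_rot: [0.001, 0.455, 0.89, -0.0]
contact_force: [0.1, 0.6, -0.8]
finger_gap: 0.343
t: 6.2
position: [0.5077, -0.2774, 0.1236]
tcp_rot: [-0.001, 0.664, 0.748, -0.0]
contact_force: [-0.1, 1.2, -1.4]
finger_gap: 0.34
6.2 pos [ 0.5077 -0.2774  0.1236] yyaw 6.85 tilt [-1.7e-03  8.0e-04 -1.0e+00] F [-0.1  1.2 -1.4] gap 0.3403894046998619 q6 0.951302582051946
delta tool cm [20.23 12.05  4.51]
[[271. 150.]] [[ 0.49854686 -0.19497768  0.12282259]
 [ 0.49975544 -0.20499993  0.12541511]
 [ 0.50096839 -0.21505564  0.1281598 ]
 [ 0.50218025 -0.22509603  0.13123092]
 [ 0.50338898 -0.23510946  0.13434298]
 [ 0.50461786 -0.24530639  0.13665018]
 [ 0.50582385 -0.2552953   0.13985254]
 [ 0.50706287 -0.26557503  0.14224892]]
```

View pics/w3.png

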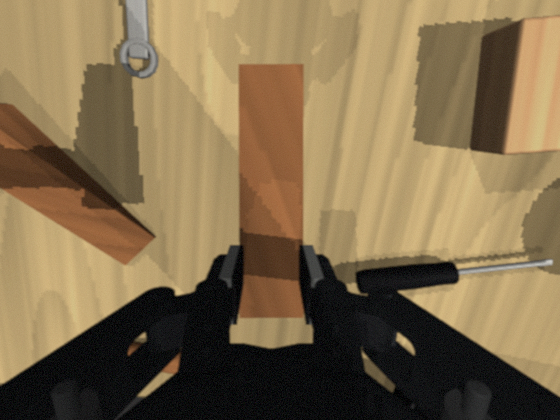

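Wrist view: the wedge is held square between the pads, nose at row 65, heel at row 317. I'll check its pitch and the nose height.

```bash
python3 - <<'E'
from h import *
W=np.load("w3d.npy");q=W[68:240,243:300].reshape(-1,3)
N=(ray(eyes.calibration("wrist"),[[239,65],[303,65]],.1236-.0056+.004));print("nose corners",N)
v=np.array([-.118,.993]);t=q[:,:2]@v
g=np.array([.5077,-.2774])@v
co=np.polyfit(t-g,q[:,2],1);print("slope",co,"top z at nose",np.polyval(co,.1),"resid",np.std(np.polyval(co,t-g)-q[:,2]))
A=np.c_[q[:,:2],np.ones(len(q))];print(np.linalg.lstsq(A,q[:,2],rcond=None)[0])
E
python3 st.py .6032 -.0621 .0786
```

```text
nose corners [[ 0.4803932  -0.18015418  0.122     ]
 [ 0.51298378 -0.17626912  0.122     ]]
slope [-0.24621196  0.14484958] top z at nose 0.12022838183769015 resid 0.011165175797104548
[ 0.03124611 -0.2442252   0.06123618]
6.25 pos [ 0.5079 -0.2774  0.1239] yyaw 6.83 tilt [-1.3e-03  6.0e-04 -1.0e+00] F [-0.5  0.5 -1.8] gap 0.34282392461616 q6 0.9515819578275536
delta tool cm [20.24 12.03  4.53]
```

```bash
python3 - <<'E'
from h import *
v=np.array([-.119,.993])
for n in range(2):
    s=sense();g=s["position"][:2]@v;c=eyes.calibration("wrist");p,d=eyes.grab_frame("wrist");W=cloud(c,d)
    rows=np.arange(70,236);z=np.median(W[rows,246:297,2],1);t=np.median(W[rows,246:297,:2]@v,1)-g
    co=np.polyfit(t,z,1);print("slope",co,"nose top",np.polyval(co,.1),"exp",s["position"][2]-.0056+.004,"grip top",co[1],"exp",s["position"][2]-.0056+.029,"resid",np.std(np.polyval(co,t)-z))
    m=W[100:230,320:400,2];print("table",np.median(m), np.median(W[250:320,170:200,2]))
E
python3 st.py .6032 -.0621 .0786
```

```text
slope [-0.26618199  0.14539116] nose top 0.11877295635371712 exp 0.1222571330568234 grip top 0.1453911554421706 exp 0.1472571330568234 resid 0.00011899075241730489
table -0.0020621279171897057 -0.001242254338286075
slope [-0.26566255  0.14557921] nose top 0.11901295499797261 exp 0.12247198489339053 grip top 0.1455792097931931 exp 0.14747198489339053 resid 0.00011223800863755968
table -0.0020567650145507446 -0.0012700066152334594
6.35 pos [ 0.5081 -0.2776  0.1242] yyaw 6.76 tilt [-7.e-04  2.e-04 -1.e+00] F [-0.5  0.1 -1.3] gap 0.33967894823347944 q6 0.9527823583247929
delta tool cm [20.28 11.99  4.56]
```

```bash
python3 -m pendant '[[3.4,2,0,0,0,0],[3.4,2,0,0,0,0],[3.4,2,0,0,0,0],[3.4,2,0,0,0,0],[3.4,2,0,0,0,0],[3.2,2,0,0,0,0],[0,0,2.2,0,0,0],[0,0,2.2,0,0.8,0]]'; python3 -m pendant '[[0,0,0,0,0,0],[0,0,0,0,0,0],[0,0,0,0,0,0]]';python3 st.py .6032 -.0621 .0786; python3 - <<'E'
from h import *
v=np.array([-.119,.993])
s=sense();g=s["position"][:2]@v;c=eyes.calibration("wrist");p,d=eyes.grab_frame("wrist");W=cloud(c,d)
cv2.imwrite("pics/w4.png",p)
rows=np.arange(70,236);z=np.median(W[rows,246:297,2],1);t=np.median(W[rows,246:297,:2]@v,1)-g
co=np.polyfit(t,z,1);print("slope",co,"nose top",np.polyval(co,.1),"exp",s["position"][2]-.0056+.004,"grip top",co[1],"exp",s["position"][2]-.0056+.029)
print(c["rvec"],c["tvec"])
np.save("w4d.npy",W)
p,d=eyes.grab_frame("side");cv2.imwrite("pics/s4.png",cv2.resize(p[180:320,160:340],None,fx=4,fy=4,interpolation=3))
E
```

```text
t: 7.15
position: [0.6051, -0.0615, 0.0805]
tcp_rot: [-0.005, 0.663, 0.748, 0.005]
contact_force: [-0.0, -0.5, -0.7]
finger_gap: 0.341
t: 7.45
position: [0.6048, -0.0636, 0.0818]
tcp_rot: [-0.004, 0.665, 0.747, 0.005]
contact_force: [-0.3, 0.0, -0.4]
finger_gap: 0.34
7.45 pos [ 0.6048 -0.0636  0.0818] yyaw 6.64 tilt [-1.000e-04  1.340e-02 -9.999e-01] F [-0.3  0.  -0.4] gap 0.34029079180130156 q6 1.3430822667199525
delta tool cm [ 0.16 -0.14  0.32]
slope [-0.25186233  0.10319188] nose top 0.07800564951041337 exp 0.08021947990265738 grip top 0.10319188204453314 exp 0.10521947990265737
[-2.86786133 -0.16585455 -0.02292419] [-0.59407078 -0.1263972   0.21913889]
```

View pics/w4.png

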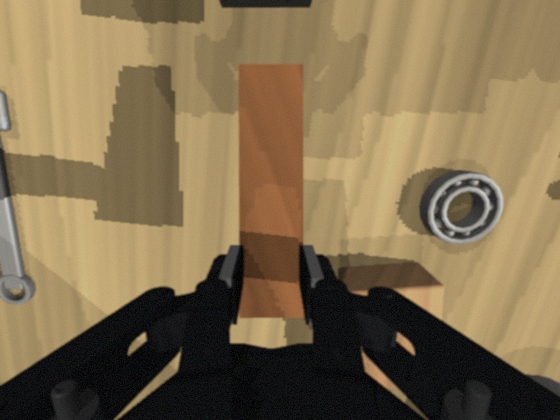

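View pics/s4.png

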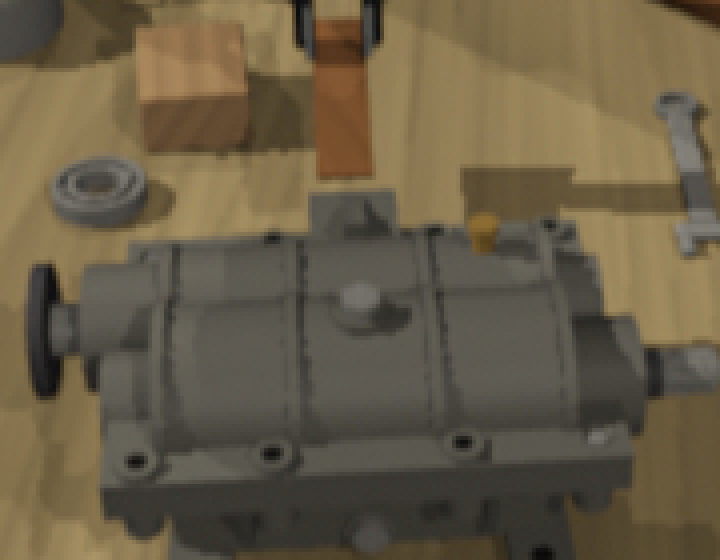

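Wrist view: the ear's outer edge is at the top (row 5, columns 220–312, middle 266) against the wedge middle at 271, which is about 2.5 mm to the right. The side crop shows the wedge lined up with the ear. I'll correct sideways and in height.

```bash
python3 -m pendant '[[0,-0.2,0.3,0,0,0],[0,0,0,0,0,0],[0,0,0,0,0,0],[0,0,0,0,0,0],[0,0,0,0,0,0]]';python3 st.py .6032 -.0621 .0786; python3 - <<'E'
from h import *
v=np.array([-.119,.993])
s=sense();g=s["position"][:2]@v;c=eyes.calibration("wrist");p,d=eyes.grab_frame("wrist");W=cloud(c,d)
cv2.imwrite("pics/w5.png",p)
rows=np.arange(70,236);z=np.median(W[rows,246:297,2],1);t=np.median(W[rows,246:297,:2]@v,1)-g
co=np.polyfit(t,z,1);print("slope",co,"nose top",np.polyval(co,.1),"exp",s["position"][2]-.0056+.004,"grip top",co[1],"exp",s["position"][2]-.0056+.029)
np.set_printoptions(linewidth=200)
print((W[0:10,205:330:8,2]*1000).round())
hsv=p[...,:].sum(2);print(hsv[2,210:320:4])
print("edge",ray(c,[[220,7],[312,7]],.091),ray(c,[[220,7],[312,7]],.071))
E
python3 st.py
```

```text
t: 8.05
position: [0.6022, -0.0634, 0.0777]
tcp_rot: [-0.005, 0.665, 0.747, 0.005]
contact_force: [0.2, -0.0, 0.1]
finger_gap: 0.346
8.05 pos [ 0.6022 -0.0634  0.0777] yyaw 6.63 tilt [-0.0015  0.0138 -0.9999] F [ 0.2 -0.   0.1] gap 0.34612296206272203 q6 1.3427791753245821
delta tool cm [ 0.12  0.11 -0.09]
slope [-0.25184913  0.09908297] nose top 0.07389805882923448 exp 0.07609444363733506 grip top 0.09908297201554822 exp 0.10109444363733505
[[ -2.  -1.  -2.  62.  62.  63.  62.  62.  63.  61.  63.  62.  62.  62.  -2.  -3.]
 [ -1.  -3.  -2.  61.  62.  62.  61.  61.  63.  62.  62.  61.  61.  60.  -1.  -3.]
 [ -3.  -2.  -2.  59.  60.  60.  61.  60.  59.  59.  61.  61.  59.  59.  -0.  -3.]
 [ -2.  -2.  -2.  60.  59.  59.  60.  58.  59.  59.  59.  59.  58.  59.  -1.  -3.]
 [ -2.  -1.  -2.  57.  58.  58.  58.  59.  56.  57.  57.  56.  57.  57.  -1.  -2.]
 [ -1.  -1.  -3.  55.  56.  56.  57.  57.  57.  56.  56.  56.  56.  56.  -2.  -3.]
 [ -2.  -2.  -2.  -2.  -2.  -1.  -2.  -2.  -2.  -3.  -3.  -0.  -1.  -1.  -1.  -2.]
 [ -2.  -2.  -3.  -3.  -2.  -2.  -1.  -1.  -2.  -3.  -2.  -3.  -3.  -2.  -3.  -2.]
 [ -1.  -2.  -2.  -2.   0.  -2.  -1.  -1. 241.  -2.  -3.  -2.  -1.  -1.  -2.  -2.]
 [ -2.  -3.  -1.  -3.  -3.  -2.  -3.  -0.  -3.  -1.  -2.  -3.  -1.  -2.  -1.  -2.]]
[388 392 399 374 106  99 108 114  99  95 100 114 102 111 103 105 108 104 126 104 110 103 101 103 104 105 106 350]
edge [[0.56626864 0.05428172 0.091     ]
 [0.60719182 0.05901877 0.091     ]] [[0.56243186 0.06078771 0.071     ]
 [0.60881273 0.06615652 0.071     ]]
8.1 pos [ 0.6022 -0.0634  0.0777] yyaw 6.64 tilt [-0.0015  0.0137 -0.9999] F [-0.5  0.5 -0.5] gap 0.34099359316808125 q6 1.3427843506406305
```

```bash
python3 - <<'E'
import cv2
p=cv2.imread("pics/w5.png");cv2.imwrite("pics/w5c.png",cv2.resize(p[0:110,180:360],None,fx=4,fy=4,interpolation=0))
E
```

```text
(no output)
```

View pics/w5c.png

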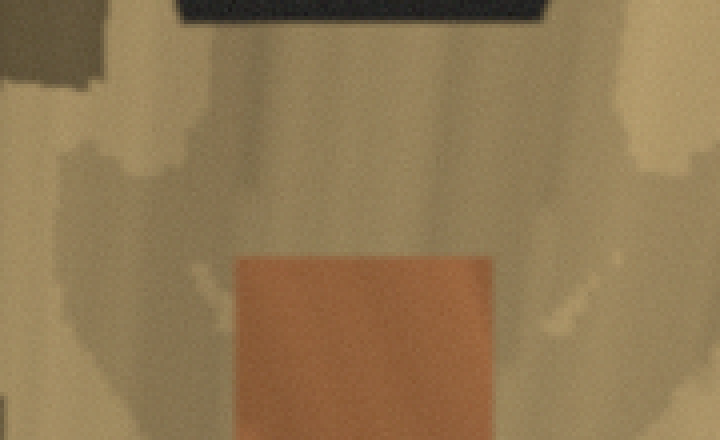

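Seen under the ear: the lower ear's front face spans columns 225–316 (middle 270.5), matching the wedge middle at 271. The edge ray lands near (0.586, 0.068), which agrees with the top view, so the nose is about 31 mm short of the edge. I'll insert slowly.

```bash
python3 -m pendant '[[1,0,-0.05,0,0,0],[1,0,0,0,0,0],[0.7,0,0,0,0,0],[0,0,0,0,0,0],[0,0,0,0,0,0],[0,0,0,0,0,0]]';python3 st.py .5953 -.0040 .0786
```

```text
t: 8.7
position: [0.5991, -0.0366, 0.0785]
tcp_rot: [-0.005, 0.665, 0.747, 0.005]
contact_force: [-0.2, -0.2, -0.7]
finger_gap: 0.343
8.7 pos [ 0.5991 -0.0366  0.0785] yyaw 6.64 tilt [-0.0015  0.0136 -0.9999] F [-0.2 -0.2 -0.7] gap 0.342507649727586 q6 1.3864368453632054
delta tool cm [ 3.28 -0.    0.04]
```

```bash
python3 -m pendant '[[0.4,0,0,0,0,0],[0.4,0,0,0,0,0],[0.4,0,0,0,0,0],[0,0,0,0,0,0],[0,0,0,0,0,0],[0,0,0,0,0,0]]';python3 st.py .5953 -.0040 .0786;python3 - <<'E'
from h import *
for n in("side","top","wrist"):
  p,d=eyes.grab_frame(n);cv2.imwrite(f"pics/{n}6.png",p)
  if n=="side":cv2.imwrite("pics/s6c.png",cv2.resize(p[170:260,200:340],None,fx=5,fy=5,interpolation=3))
E
```

```text
t: 9.3
position: [0.5977, -0.0247, 0.0787]
tcp_rot: [-0.005, 0.665, 0.747, 0.005]
contact_force: [0.1, -0.4, -0.6]
finger_gap: 0.343
9.3 pos [ 0.5977 -0.0247  0.0787] yyaw 6.64 tilt [-0.0016  0.0137 -0.9999] F [ 0.1 -0.4 -0.6] gap 0.3434855021266334 q6 1.4061615709959845
delta tool cm [2.08 0.   0.04]
```

View pics/s6c.png

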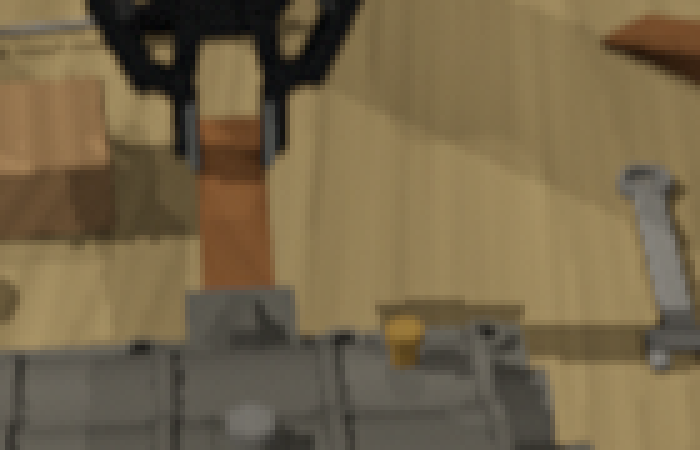

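View pics/wrist6.png

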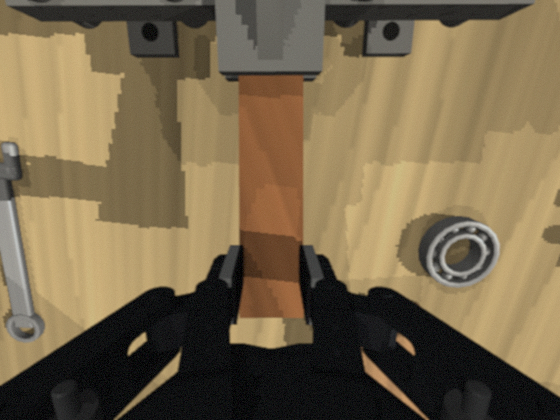

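Wrist view: the nose has gone under the upper ear (ear edge row 75, nose would be at row 65), centred at column 270 with no contact force. I'll go a little further, then seat the flat side on the lower ear.

```bash
python3 -m pendant '[[0.5,0,0,0,0,0],[0,0,0.1,0,0,0],[0,0,0.1,0,0,0],[0,0,0,0,0,0],[0,0,0,0,0,0],[0,0,0,0,0,0]]';python3 st.py .5953 -.0040 .0766
python3 -m pendant '[[0,0,0.05,0,0,0],[0,0,0,0,0,0],[0,0,0,0,0,0],[0,0,0,0,0,0]]';python3 st.py .5953 -.0040 .0766
```

```text
t: 10.05
position: [0.5971, -0.0197, 0.0767]
tcp_rot: [-0.005, 0.665, 0.747, 0.005]
contact_force: [0.4, 0.2, -1.8]
finger_gap: 0.346
10.05 pos [ 0.5971 -0.0197  0.0767] yyaw 6.63 tilt [-0.0017  0.0137 -0.9999] F [ 0.4  0.2 -1.8] gap 0.3463647886593285 q6 1.4145463970519665
delta tool cm [1.58 0.   0.04]
t: 10.45
position: [0.5971, -0.0197, 0.0763]
tcp_rot: [-0.005, 0.665, 0.747, 0.005]
contact_force: [1.0, 0.1, -0.4]
finger_gap: 0.343
10.45 pos [ 0.5971 -0.0197  0.0763] yyaw 6.63 tilt [-0.0016  0.0137 -0.9999] F [ 1.   0.1 -0.4] gap 0.3425248194474206 q6 1.414539833258173
delta tool cm [ 1.58  0.   -0.01]
```

```bash
for i in 1; do python3 -m pendant '[[0,0,0.08,0,0,0],[0,0,0,0,0,0],[0,0,0,0,0,0],[0,0,0,0,0,0]]'; done;python3 st.py .5953 -.0040 .0766
python3 -m pendant '[[0,0,0.08,0,0,0],[0,0,0,0,0,0],[0,0,0,0,0,0],[0,0,0,0,0,0]]';python3 st.py .5953 -.0040 .0766
```

```text
t: 10.85
position: [0.5971, -0.0196, 0.0754]
tcp_rot: [-0.005, 0.665, 0.747, 0.005]
contact_force: [-0.8, -0.9, -0.5]
finger_gap: 0.344
10.85 pos [ 0.5971 -0.0196  0.0754] yyaw 6.63 tilt [-0.0017  0.0138 -0.9999] F [-0.8 -0.9 -0.5] gap 0.3438942123491507 q6 1.4145754319253068
delta tool cm [ 1.57  0.01 -0.09]
t: 11.25
position: [0.5971, -0.0196, 0.0746]
tcp_rot: [-0.005, 0.665, 0.747, 0.005]
contact_force: [-0.3, -0.2, 0.4]
finger_gap: 0.339
11.25 pos [ 0.5971 -0.0196  0.0746] yyaw 6.63 tilt [-0.0016  0.0138 -0.9999] F [-0.3 -0.2  0.4] gap 0.3386765087894404 q6 1.4146064849628224
delta tool cm [ 1.58  0.   -0.17]
```

```bash
cat > pitch.py <<'E'
from h import *
v=np.array([-.1175,.993])
s=sense();g=s["position"][:2]@v;c=eyes.calibration("wrist");p,d=eyes.grab_frame("wrist");W=cloud(c,d)
import sys
cv2.imwrite(f"pics/{sys.argv[1]}.png",p)
rows=np.arange(110,236);z=np.median(W[rows,246:297,2],1);t=np.median(W[rows,246:297,:2]@v,1)-g
co=np.polyfit(t,z,1);print("slope",co[0],"nose under",np.polyval(co,.1)-.004+.0021,"exp",s["position"][2]-.0056,"resid",np.std(np.polyval(co,t)-z))
E=W[20:66,[225,230,235,305,310,315],2];print("ear top z rows20..66 (+bias)",(np.median(E,1)[::6]+.0021).round(4), "med",np.median(E)+.0021)
e=np.flatnonzero(np.median(W[:150,225:318,2],1)>.08);print("ear edge row",e[-1])
E
python3 pitch.py w7;python3 -m pendant '[[0,0,0.08,0,0,0],[0,0,0,0,0,0],[0,0,0,0,0,0],[0,0,0,0,0,0]]';python3 pitch.py w8;python3 st.py .5953 -.0040 .0766
```

```text
slope -0.22418020852756035 nose under 0.07182369926048597 exp 0.06904790310803434 resid 0.0001132008518395115
ear top z rows20..66 (+bias) [0.0915 0.0913 0.0913 0.0906 0.0911 0.091  0.0908 0.0919] med 0.09115949779388369
ear edge row 149
t: 11.7
position: [0.5971, -0.0196, 0.0739]
tcp_rot: [-0.005, 0.665, 0.747, 0.005]
contact_force: [-0.0, -0.4, -0.3]
finger_gap: 0.342
slope -0.2152257630459394 nose under 0.07197170714358143 exp 0.0682797931338743 resid 0.00010956388110853755
ear top z rows20..66 (+bias) [0.0912 0.0911 0.0919 0.0908 0.0913 0.0914 0.0914 0.0911] med 0.09110970703694271
ear edge row 149
11.75 pos [ 0.5971 -0.0196  0.0739] yyaw 6.63 tilt [-0.0016  0.0138 -0.9999] F [ 0.6 -0.4  0. ] gap 0.34054853016340264 q6 1.414613084974687
delta tool cm [ 1.58  0.   -0.25]
```

View pics/w8.png

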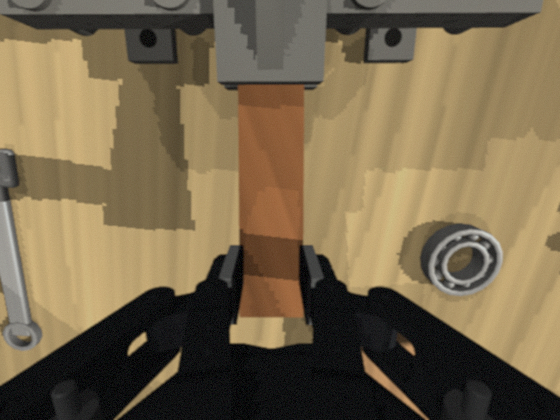

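The flat side is already resting on the ear (nose underside read at 0.072, ear at 0.071). The extra lowering only pivoted the wedge about 2° nose-up in the pads. I'll bring the grip back to level height and pitch.

```bash
python3 -m pendant '[[0,0,-0.13,0,-1.0,0],[0,0,-0.13,0,-1.0,0],[0,0,0,0,0,0],[0,0,0,0,0,0],[0,0,0,0,0,0],[0,0,0,0,0,0]]' - 90;python3 pitch.py w9;python3 st.py .5953 -.0040 .0766
```

```text
t: 12.35
position: [0.597, -0.0196, 0.0764]
tcp_rot: [0.008, 0.665, 0.747, -0.007]
contact_force: [-1.2, 0.2, -0.9]
finger_gap: 0.33
slope -0.24418187340041142 nose under 0.0717225823969917 exp 0.07076819696186779 resid 0.00011337501131205205
ear top z rows20..66 (+bias) [0.0907 0.091  0.0915 0.0914 0.0915 0.0911 0.0916 0.0908] med 0.09109417672673908
ear edge row 149
12.4 pos [ 0.597  -0.0197  0.0764] yyaw 6.63 tilt [ 0.0023 -0.0208 -0.9998] F [ 0.1 -0.2  0.2] gap 0.33066370145308516 q6 1.4335365959586786
delta tool cm [ 1.58  0.01 -0.06]
```

```bash
python3 -m pendant '[[0.25,0,-0.005,0,0,0],[0.25,0,-0.005,0,0,0],[0.25,0,-0.005,0,0,0],[0.25,0,-0.005,0,0,0],[0,0,0,0,0,0],[0,0,0,0,0,0],[0,0,0,0,0,0]]';python3 pitch.py w10;python3 st.py .5953 -.0040 .0766
```

```text
t: 13.1
position: [0.5963, -0.0107, 0.0767]
tcp_rot: [0.009, 0.665, 0.747, -0.008]
contact_force: [1.4, -5.9, 1.3]
finger_gap: 0.33
slope -0.24812258678859406 nose under 0.07166170758818792 exp 0.07114241691062455 resid 0.00010375210546262968
ear top z rows20..66 (+bias) [0.0913 0.0917 0.0915 0.0916 0.0915 0.0912 0.0914 0.0922] med 0.09178163745703218
ear edge row 149
13.15 pos [ 0.5963 -0.0107  0.0767] yyaw 6.59 tilt [ 0.0032 -0.023  -0.9997] F [ 0.8 -5.5  0.9] gap 0.32568488244976435 q6 1.450428563135357
delta tool cm [ 0.68 -0.02 -0.  ]
```

View pics/w10.png

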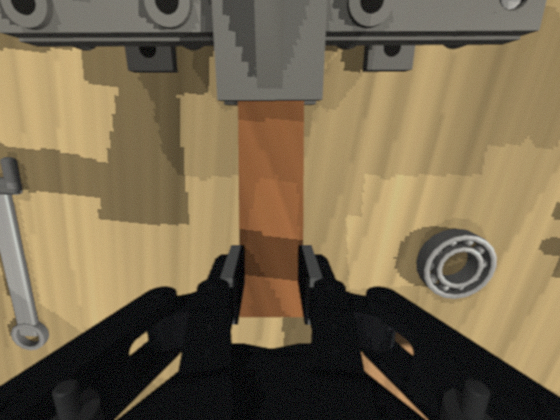

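```bash
python3 -m pendant '[[0.25,0,-0.005,0,0,0],[0.25,0,-0.005,0,0,0],[0.25,0,-0.005,0,0,0],[0,0,0,0,0,0],[0,0,0,0,0,0],[0,0,0,0,0,0]]';cat >> pitch.py <<'E'
zs=np.median(W[:150][:,[224,229,234,306,311,316],2],1) if 0 else np.median(W[:150,:][:,[224,229,234,308,313,318]][...,2],1)
r=np.flatnonzero(zs>.083)[-1];fit=np.polyfit(np.arange(30,r-1),zs[30:r-1],1);print("edge row",r,"outer edge top z",np.polyval(fit,r)+.0021,"shut .091")
E
python3 pitch.py w11;python3 st.py .5953 -.0040 .0766
```

```text
t: 13.75
position: [0.5955, -0.0035, 0.0768]
tcp_rot: [0.009, 0.665, 0.746, -0.008]
contact_force: [-0.1, -7.5, 1.3]
finger_gap: 0.331
slope -0.1975367594021855 nose under 0.07495821716751666 exp 0.07119582138703005 resid 0.0024284116198391354
ear top z rows20..66 (+bias) [0.0934 0.0934 0.0934 0.0932 0.0934 0.0929 0.0936 0.0937] med 0.09325502539129805
ear edge row 149
edge row 115 outer edge top z 0.09368324070304263 shut .091
13.8 pos [ 0.5955 -0.0034  0.0768] yyaw 6.58 tilt [ 0.0034 -0.0233 -0.9997] F [ 0.6 -7.4  1.8] gap 0.32594869367889295 q6 1.4629663523912337
delta tool cm [-0.05 -0.03  0.02]
```

```bash
sed -i 's/np.arange(110,236)/np.arange(140,236)/' pitch.py; python3 -m pendant '[[0.2,0,-0.005,0,0,0],[0.2,0,-0.005,0,0,0],[0.1,0,0,0,0,0],[0,0,0,0,0,0],[0,0,0,0,0,0],[0,0,0,0,0,0]]';python3 pitch.py w12;python3 st.py .5953 -.0040 .0766; python3 pitch.py w13
python3 - <<'E'
from h import *
p,d=eyes.grab_frame("side");cv2.imwrite("pics/s13.png",cv2.resize(p[170:330,160:350],None,fx=4,fy=3.7,interpolation=3))
p,d=eyes.grab_frame("top");c=eyes.calibration("top");W=cloud(c,d);Z0=cloud(c,np.load("top0.npy"))
m=np.zeros((420,560),bool);m[200:214,250:258]=1
print("ear lift top view",np.median((W[...,2]-Z0[...,2])[m]))
p0=cv2.imread("pics/top0.png");print("moved px regions");df=(cv2.absdiff(p,p0).max(2)>60).astype(np.uint8);k,L,st,ce=cv2.connectedComponentsWithStats(df);print([(st[i].tolist()) for i in range(1,k) if st[i,4]>30])
E
```

```text
t: 14.4
position: [0.595, 0.0012, 0.0768]
tcp_rot: [0.009, 0.665, 0.746, -0.008]
contact_force: [1.8, -7.3, 1.2]
finger_gap: 0.324
slope -0.24950055134268562 nose under 0.0716255826547417 exp 0.0711890566686298 resid 0.00011450827013564575
ear top z rows20..66 (+bias) [0.0943 0.0943 0.0942 0.0938 0.0944 0.0937 0.0943 0.0946] med 0.09421424557025714
ear edge row 149
edge row 125 outer edge top z 0.09481605572062408 shut .091
14.45 pos [0.595  0.0012 0.0768] yyaw 6.57 tilt [ 0.0035 -0.0239 -0.9997] F [ 1.3 -7.6  2.4] gap 0.3252488975788291 q6 1.4713836449629414
delta tool cm [-0.52 -0.03  0.03]
slope -0.24886314416502267 nose under 0.07166256193861578 exp 0.07119903758706417 resid 0.0001140355412436184
ear top z rows20..66 (+bias) [0.0944 0.0935 0.0944 0.0944 0.0941 0.0936 0.0938 0.0943] med 0.09412837884230128
ear edge row 149
edge row 125 outer edge top z 0.0947787307436628 shut .091
ear lift top view 0.517563319422582
moved px regions
[[126, 140, 216, 280, 17036], [250, 219, 17, 16, 137], [0, 388, 82, 32, 1747], [268, 395, 47, 17, 372]]
```

View pics/s13.png

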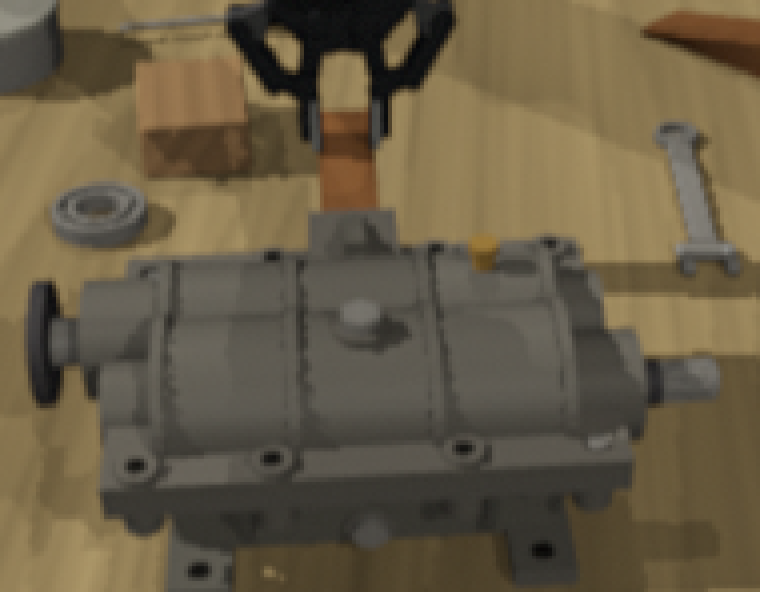

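View pics/w13.png

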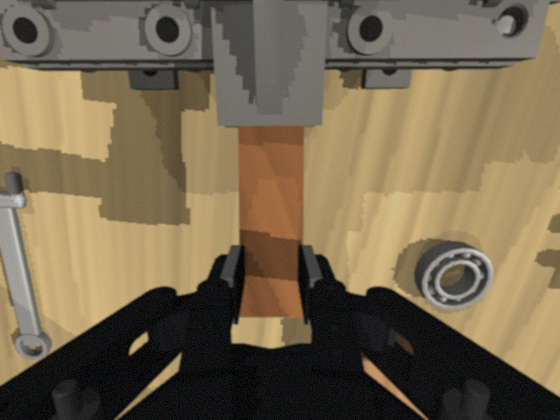

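The upper ear's outer edge reads 3.8 mm up, the wedge is level (slope 0.249), and the nose is about 33 mm in. The push is steady at about 7.5 N, and the gripper is well clear of the upper half. Handing in.

```bash
python3 -c "
from rig import arm,sense
print(sense()['t'],sense()['contact_force'],arm.finish_job())"
```

```text
the job is handed in; nothing more can be done
14.6 [ 0.70982501 -7.6980441   0.80717419] None
```

I picked up the smaller wedge and seated its flat side on the lower ear. I then pushed it thin end first into the slot and handed the job in at 14.6 s, still gripping it. No verdict is reported.

**Last checks:**
- **Lift:** the upper ear's outer edge stood about 3.8 mm above its shut height.
- **Wedge:** its top slope read 0.249 against 0.25, so it was level. Its nose was about 33 mm into the slot and centred to within about 1 mm in the image.
- **Force:** the wrist felt a steady push of about 7.5 N, and the pictures showed the gripper clear of the upper half.
- **Other items on the bench:** the later pictures I looked at (side and wrist) showed nothing disturbed.

**What failed or disagreed:**
- **Top-view lift check:** it gave a meaningless value (0.52 m) because the arm covered the ear. The lift figure rests on wrist depth, corrected by 2 mm from its reading of the bench, which agrees with the travel past the ear edge.
- **Top-view before/after comparison:** the one large changed area is where the arm now stands, so it was no use as a check on the other items.
- **Seating the wedge:** I first lowered it about 2 mm too far, which pivoted it about 2° nose-up in the pads. I levelled it before pushing.

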